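Switch on the welding magnets in order

ROBOT

A 6-joint arm with a two-finger parallel gripper is mounted at the origin on the work surface. World frame = base frame: x ahead of the robot, y to its left, z up, the work surface at z = 0. Lengths are in m, angles in rad, forces in N, time in s.
With the tool pointing down it reaches from about 0.35 to 0.85 m from the base axis. Payload 8.1 kg.
Tool frame: the origin (TCP) lies on the centre line of the jaws, within the pads' length; the fingertips stand robot.tips_ahead ahead of it and the grasp point (between the pads) lies 6 mm ahead of it (robot.tips_ahead is the distance from the TCP to the fingertips, in m); z points along the fingers, y is the line along which they close (so a half turn about z gives the same grasp; the last joint's range is limited). The gripper opens to 93 mm and grips with 3 to 60 N. Pads are 15 mm wide; open, the fingers measure 128 mm over their backs; the gripper's body (75 mm by 188 mm) begins 65 mm behind the grasp point.
Start: joints at [-1.359, 0.13, 1.488, -0, 1.523, -0.085], TCP at [0.175, -0.574, 0.214] pointing down, gripper open.
Joint ranges: [-2.96, 2.96], [-0.89, 2.26], [0.02, 2.5], [-1.34, 4.48], [0, 2.73], [-2.66, 2.66]. Speed limits (rad/s): [2.39, 2.39, 2.79, 3.14, 3.14, 3.14].

INTERFACE

Orientations are given as a rotation vector (axis times angle).
In Python, from plant import robot gives the robot as it stands.
- The arm moves only by the tool apply_moves, never from a script. Its arguments are lists of equal length, an entry for each row: "delta_pos": the shift along the tool's x, y, z in cm, a list of three; "twist": the turn about the tool's z in rad. A call has 1 to 8 rows; each row shifts and turns the commanded pose from where the row before left it, along the tool's axes as they then stand; what a row does not reach is not made up. A row lasts 1/8 s, in which the tool goes at most 62.5 mm and 10.7 degrees, less where a joint would pass 70% of its speed; a pose out of reach is approached as far as the arm can. A call with a gripper value outside its range is refused whole. "gripper" is the finger opening in cm, from 0 to 9.3, set as the call begins (left out, the last holds). The fingers move at their own pace and stop on an object; "squeeze" is the grip in N (left out, the last holds). Time passes only in rows, so rows that do not move let the fingers close. It gives the time, the measured TCP pose, the force, the opening and the grip force at its end, in the units of the state.
- robot.read_state(): the state, without advancing time (a new reading comes with each control period).
- robot.read_camera(name): name is "side" or "top" or "wrist"; returns a dict with "frame" (384x512x3 uint8, red, green, blue), "vertical_fov" (degrees; the focal length in pixels is half the picture's height over the tangent of half this angle, whatever the lens; pixels are square), "cx", "cy" (the principal point, pixels), "R" (3x3) and "t" (3): a world point X has camera coordinates R X + t. Camera axes: x right, y down, z forward; pixel columns grow to the right and rows downward; lengths in m; the calibration is good to about 2 mm. The wrist camera is an equidistant fisheye: a pixel r from the principal point sees the ray r / f radians off the axis. A picture is of the moment at which its call begins. There is no depth.
- robot.close_job(): hands the job in; it is judged then, once.
The state is a dict: "t": time; "q": joint angles; "dq": joint speeds; "joint_torque": joint torques, N m; "tool_pos": TCP position; "orientation": TCP orientation; "force": force on the tool from outside, world axes, zero at the start; "wrist_torque": the same for the moment, N m; "opening": finger opening in m; "gripper_force": force on a finger pad.
Only numpy, scipy, OpenCV 4.12 (cv2) and the standard library are available. Lean on these libraries where they do the work, as an engineer would, in place of code of your own. Each camera call takes 0.05 s, during which the arm holds its last target. There are 200 camera calls.

TASK

The tacked frame is ready for welding: switch on three of the magnets inside it by pushing down the rubber-capped button on top of each gently with the fingertips: first the round magnet, then the triangular one, then the square one, each button fully in. Do not touch the oblong magnet, and do not lift or shift the magnets, the frame or anything else on the bench.

Things in the scene. Friction and masses are not known exactly. Their poses are not given: they have to be found in the camera images.
- frame: tacked rectangular frame of bare 25 mm square steel tube, 300 (x) x 360 (y) mm outside, 250 x 310 mm inside, 25 mm high, lying loose on the bench, 1.6 kg; origin at its centre on the bench. The four magnets stand inside it, one in each corner
- round_magnet: loose switchable welding magnet, red painted block with a steel sole, round from above, 70 mm diameter; block 30 mm high, about 0.8 kg; origin at the centre of its underside, z up. A push button with a black rubber cap stands at the centre of its top
- round_top (a point): centre of the top face of the soft rubber cap (flat, 26 mm diameter) on the round magnet's push button; 60 mm above the bench when up, 50 mm when fully in and let go. While pressed, the cap alone also squashes, 1 mm for every 2 N, at most 7 mm, and springs back (so the button starts to go in after about 1.5 mm)
- round_button (a joint): how far the round magnet's button is pushed down, m: 0 up, 0.010 fully in, at a firm stop. It needs about 3 N all the way in (no return spring) and stays where it is left
- triangle_magnet: loose switchable welding magnet, red painted block with a steel sole, an equal-sided triangle from above, about 80 mm a side (corners 46 mm from the centre, one of them on +x); block 30 mm high, about 0.8 kg; origin at the centre of its underside, z up. A push button with a black rubber cap stands at the centre of its top
- triangle_top (a point): centre of the top face of the soft rubber cap (flat, 26 mm diameter) on the triangle magnet's push button; 60 mm above the bench when up, 50 mm when fully in and let go. While pressed, the cap alone also squashes, 1 mm for every 2 N, at most 7 mm, and springs back (so the button starts to go in after about 1.5 mm)
- triangle_button (a joint): how far the triangle magnet's button is pushed down, m: 0 up, 0.010 fully in, at a firm stop. It needs about 3 N all the way in (no return spring) and stays where it is left
- square_magnet: loose switchable welding magnet, red painted block with a steel sole, square from above, 58 x 58 mm; block 30 mm high, about 0.8 kg; origin at the centre of its underside, z up. A push button with a black rubber cap stands at the centre of its top
- square_top (a point): centre of the top face of the soft rubber cap (flat, 26 mm diameter) on the square magnet's push button; 60 mm above the bench when up, 50 mm when fully in and let go. While pressed, the cap alone also squashes, 1 mm for every 2 N, at most 7 mm, and springs back (so the button starts to go in after about 1.5 mm)
- square_button (a joint): how far the square magnet's button is pushed down, m: 0 up, 0.010 fully in, at a firm stop. It needs about 3 N all the way in (no return spring) and stays where it is left
- oblong_magnet: loose switchable welding magnet, red painted block with a steel sole, a narrow oblong from above, 30 mm (x) by 80 mm (y); it is not to be touched; block 30 mm high, about 0.8 kg; origin at the centre of its underside, z up. A push button with a black rubber cap stands at the centre of its top
- oblong_top (a point): centre of the top face of the soft rubber cap (flat, 26 mm diameter) on the oblong magnet's push button; 60 mm above the bench when up, 50 mm when fully in and let go. While pressed, the cap alone also squashes, 1 mm for every 2 N, at most 7 mm, and springs back (so the button starts to go in after about 1.5 mm)
- oblong_button (a joint): how far the oblong magnet's button is pushed down, m: 0 up, 0.010 fully in, at a firm stop. It needs about 3 N all the way in (no return spring) and stays where it is left
- nut: large hexagonal steel nut, 40 mm across corners, 18 mm high, near the middle of the frame; loose bystander, leave alone; origin at the centre of its underside
- offcut: short offcut of 25 mm square steel bar, 40 mm long, inside the frame between two magnets; loose bystander, leave alone; origin at the centre of its underside
- can: upright spray can, 66 mm diameter, 190 mm tall, outside the frame's left (+y) side; loose bystander, leave alone; origin at the centre of its underside
- hammer: hammer lying outside the frame's right (-y) side; loose bystander, leave alone
- tub: red plastic tub with black lid, 90 mm diameter, 100 mm tall, on the right beside the hammer; loose bystander, leave alone; origin at the centre of its underside
- brush: hand brush lying beyond the frame's far side; loose bystander, leave alone
- clamp: steel locking C-clamp lying on its side, about 230 mm long, outside the frame on the left, beside the spray can; loose bystander, leave alone
Things that resemble listed ones, but are neither listed nor needed, are in the scene too. What is shaped like the square_magnet but blue or turquoise is not meant. What is shaped like the triangle_magnet but turquoise is not meant.

How it is judged:
On the way, in this order (a step that is already met when the one before it is completed fails the run):
1. the round magnet's button is in, the other three still up (value of joint round_button above 0.008 m and value of joint each of triangle_button, square_button, oblong_button below 0.003 m), for 0.1 s.
2. the triangular magnet's button is in as well, the square and oblong ones' still up (value of joint each of round_button, triangle_button above 0.008 m and value of joint each of square_button, oblong_button below 0.003 m), for 0.1 s.
3. the square magnet's button is in as well, the oblong one's still up (value of joint each of round_button, triangle_button, square_button above 0.008 m and value of joint oblong_button below 0.003 m), for 0.1 s.
At the end, for the whole second after the job is handed in: Buttons of the round, triangular and square magnets pushed in by more than 8 mm of their 10 mm, the oblong one's still up (under 3 mm); all magnets upright, at rest and within 12 mm of where they stood, the frame at rest and within 12 mm, the bystanders within 20 mm (all of step 3 and distance of each of round_magnet, triangle_magnet, square_magnet, oblong_magnet, frame from where it was at the start of the episode below 0.012 m and angle between each of round_magnet, triangle_magnet, square_magnet, oblong_magnet's own z axis and vertical below 0.05 rad and linear speed of each of round_magnet, triangle_magnet, square_magnet, oblong_magnet, frame below 0.01 m/s and distance of each of nut, offcut, can, hammer, tub, brush, clamp from where it was at the start of the episode below 0.02 m); the robot touches nothing.
It fails at once if a magnet is lifted or tipped (height (world z) of any of round_magnet, triangle_magnet, square_magnet, oblong_magnet above 0.005 m or angle between any of round_magnet, triangle_magnet, square_magnet, oblong_magnet's own z axis and vertical above 0.12 rad).
It fails at once if a magnet is pressed harder than 25 N (contact force between any of the arm, the fingers and round_magnet above 25 N or contact force between any of the arm, the fingers and triangle_magnet above 25 N or contact force between any of the arm, the fingers and square_magnet above 25 N or contact force between any of the arm, the fingers and oblong_magnet above 25 N).
It fails at once if the robot touches the oblong magnet (contact force between any of the arm, the fingers and oblong_magnet above 0.5 N).
It fails at once if a magnet or the frame is shifted by more than 12 mm (distance of any of round_magnet, triangle_magnet, square_magnet, oblong_magnet, frame from where it was at the start of the episode above 0.012 m).
It fails at once if a bystander is displaced by more than 20 mm (distance of any of nut, offcut, can, hammer, tub, brush, clamp from where it was at the start of the episode above 0.02 m).
It also fails if it takes over 45 s, if anything falls off the work surface, if the arm or the gripper's body presses on something with over 40 N, if the wrist force passes 120 N, or if a joint passes its speed limit or range.

## Working session

There is one attempt and no reset: what is moved stays moved. The work goes in short steps, Python scripts to look and compute and a tool call to move; the robot and the scene stay as the last step left them, time stands still between calls to the robot, and variables do not carry over. Pictures are saved under pics/ and viewed, at most 13 in all, crops included, and the job is handed in when it is done.

Besides the shell and the picture viewer there is one more tool, called after "Call:" by a JSON object that holds its "op" and its "data", one argument or row to a line. apply_moves: Moves the arm, as the interface text tells. Its arguments: {"type":"object","properties":{"delta_pos":{"type":"array"},"twist":{"type":"array"},"gripper":{"type":"number"},"squeeze":{"type":"number"}},"required":["delta_pos","twist"]}

```bash
mkdir -p pics
cat > h.py <<'E'
import numpy as np, cv2
from plant import robot
def cam(n):
    c=robot.read_camera(n); c['R']=np.array(c['R']);c['t']=np.array(c['t']); c['f']=192/np.tan(np.radians(c['vertical_fov']/2)); return c
def ray(c,u,v):
    o=-c['R'].T@c['t']; x=(u-c['cx'])/c['f'];y=(v-c['cy'])/c['f']; return o,c['R'].T@np.array([x,y,1.])
def onz(c,u,v,z):
    o,d=ray(c,u,v); return o+d*(z-o[2])/d[2]
def proj(c,X):
    p=c['R']@np.array(X)+c['t']; return c['f']*p[0]/p[2]+c['cx'],c['f']*p[1]/p[2]+c['cy']
E
python3 - <<'E'
from h import *
for n in ['top','side']:
    c=cam(n); cv2.imwrite(f'pics/{n}0.png',cv2.resize(c['frame'][:,:,::-1],(800,600),interpolation=cv2.INTER_CUBIC))
    print(n,c['vertical_fov'],c['cx'],c['cy'],-c['R'].T@c['t'],c['R'].round(3).tolist())
print(robot.tips_ahead,robot.read_state())
E
```

```text
top 44.6656282680204 254.53870844964922 190.02402370056424 [0.29475624 0.00820496 1.64797181] [[-0.008, -1.0, -0.006], [-0.984, 0.009, -0.176], [0.176, 0.005, -0.984]]
side 50.07475495561491 258.93935374683093 185.55012362183336 [0.16783892 0.85585763 0.82293974] [[-0.912, -0.41, -0.005], [-0.26, 0.587, -0.767], [0.317, -0.698, -0.642]]
0.025 {'t': 0.1, 'q': array([-1.35939825e+00,  1.31071663e-01,  1.48917890e+00, -4.69888818e-06,
        1.52299802e+00, -8.54021517e-02]), 'dq': array([ 8.57014699e-04, -1.74450034e-03, -3.85872846e-03,  7.31876459e-04,
        1.56310860e-05,  2.67839192e-04]), 'joint_torque': array([ 2.35909320e-03, -5.61341751e+01, -4.93096447e+01,  7.72118149e-02,
        2.92989914e-02, -8.40768053e-05]), 'tool_pos': array([ 0.17538531, -0.57324717,  0.21349603]), 'orientation': array([-3.10542884e+00, -4.64259429e-01,  1.71024701e-04]), 'force': array([ 0.0429319 , -0.97814428,  0.20491015]), 'wrist_torque': array([ 0.05640834, -0.0009034 , -0.00311996]), 'gripper_force': 0.0, 'opening': 0.09275359591830151}
```

View pics/top0.png

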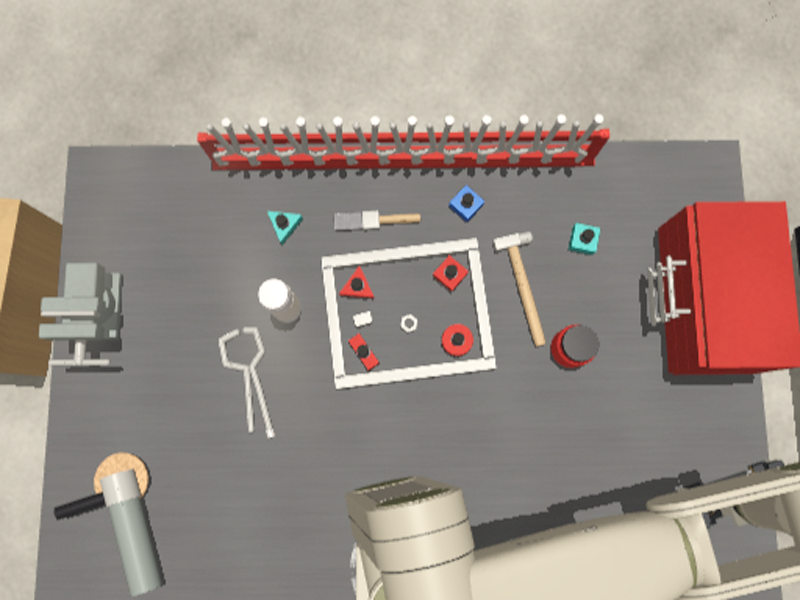

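View pics/side0.png

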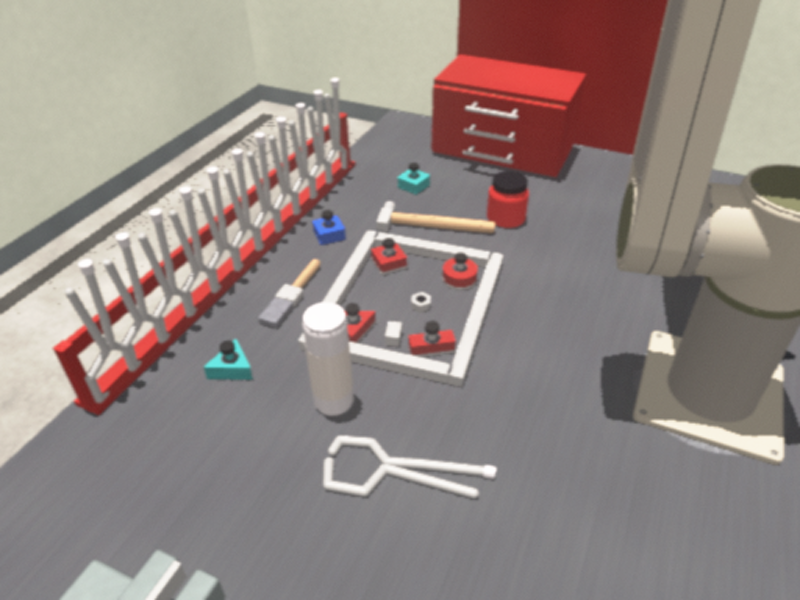

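Top view (800x600): inside the frame are the round magnet (458,340), red square (451,271), red triangle (357,285) and oblong (364,351). Lookalikes outside the frame are the blue square (466,203), turquoise square (585,237) and turquoise triangle (283,224). The side view has round (460,262), square (389,248), triangle (352,315) and oblong (432,332). I choose the three red ones inside the frame.

Run:
```python
from h import *
T={'top':dict(round=(458,340),tri=(357,285),sq=(451,271),obl=(364,351)),'side':dict(round=(460,259),tri=(352,311),sq=(389,244),obl=(432,327))}
out=[];R={}
for n in T:
    c=cam(n); c['n']=n
    for k,(a,b) in T[n].items():
        u0,v0=int(a*.64),int(b*.64); r=9
        p=c['frame'][v0-r:v0+r+1,u0-r:u0+r+1]
        m=(p.max(2)<62).astype(np.uint8)
        N,l,s,ce=cv2.connectedComponentsWithStats(m)
        j=1+np.argmin(np.hypot(*(ce[1:]-r).T)+ (s[1:,4]<8)*99)
        u,v=ce[j]+[u0-r,v0-r]
        R[n,k]=(u,v,onz(c,u,v,.055).round(4))
        print(n,k,s[j,4],round(u,1),round(v,1),onz(c,u,v,.06).round(4),onz(c,u,v,.053).round(4))
    f=c['frame'][:,:,::-1]
    x0,y0=(200,145) if n=='top' else (190,140)
    cr=cv2.resize(f[y0:y0+110,x0:x0+140],None,fx=5,fy=5,interpolation=cv2.INTER_CUBIC)
    for k in T[n]:
        u,v,_=R[n,k]; cv2.circle(cr,(int((u-x0+.5)*5),int((v-y0+.5)*5)),2,(0,255,0),-1)
    cv2.imwrite(f'pics/{n}c.png',cr)
```

```text
top round 7 291.7 219.0 [ 0.4767 -0.1105  0.06  ] [ 0.4775 -0.111   0.053 ]
top tri 12 228.8 183.6 [0.6018 0.1046 0.06  ] [0.6032 0.105  0.053 ]
top sq 13 287.8 175.2 [ 0.6294 -0.1005  0.06  ] [ 0.6309 -0.1009  0.053 ]
top obl 5 234.2 226.2 [0.4539 0.0858 0.06  ] [0.4546 0.0861 0.053 ]
side round 1 294.0 167.0 [ 0.4834 -0.0986  0.06  ] [ 0.4863 -0.1073  0.053 ]Traceback (most recent call last):
  File "<stdin>", line 11, in <module>
    return _wrapfunc(a, 'argmin', axis=axis, out=out, **kwds)
    return bound(*args, **kwds)
ValueError: attempt to get argmin of an empty sequence
```

View pics/topc.png

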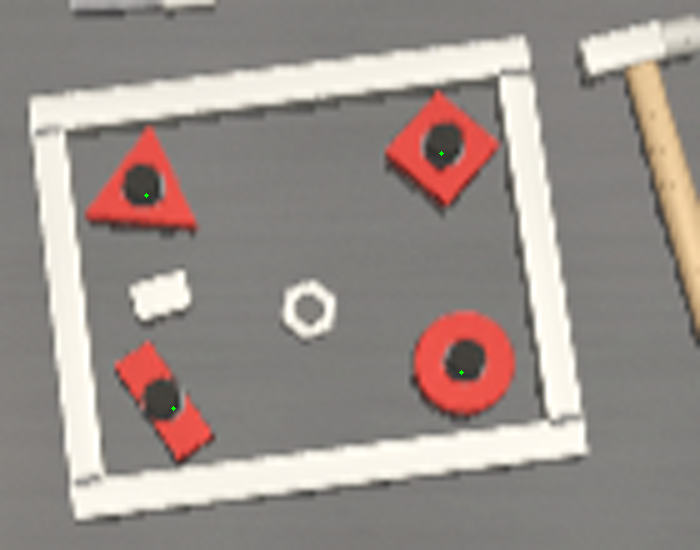

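The crop confirms the choice: the round, triangle, square and oblong red blocks are each inside their frame corner. Caps are at crop pixels round (467,358), square (443,142), triangle (142,184) and oblong (160,398). My threshold caught only the shaded rims, so I'll refine it.

Run:
```python
from h import *
T={'top':dict(round=(293,216.5),tri=(228.2,181.5),sq=(288.2,173.2),obl=(231.8,224.5)),'side':dict(round=(294.5,165.5),tri=(225.5,199),sq=(249,156),obl=(276.5,209.5))}
for n in T:
    c=cam(n)
    for k,(a,b) in T[n].items():
        u0,v0=int(a),int(b); r=7
        p=c['frame'][v0-r:v0+r+1,u0-r:u0+r+1].astype(int)
        if k=='round': print(p.max(2))
        for th in (75,88):
            m=(p.max(2)<th).astype(np.uint8)
            N,l,s,ce=cv2.connectedComponentsWithStats(m)
            j=l[r,r]
            u,v=ce[j]+[u0-r,v0-r]
            print(n,k,th,j,s[j,4],round(u,1),round(v,1),onz(c,u,v,.06).round(4),onz(c,u,v,.055).round(4))
    f=c['frame'][:,:,::-1]
    if n=='side':cv2.imwrite('pics/sidec.png',cv2.resize(f[140:250,190:330],None,fx=5,fy=5,interpolation=cv2.INTER_CUBIC))
```

```text
[[167 208 234 235 234 235 235 234 234 234 236 223 207 154 128]
 [217 235 236 235 234 235 235 235 234 234 234 235 236 212 150]
 [236 236 236 235 235 236 236 236 236 235 235 235 234 235 209]
 [237 236 236 235 235 212 203 203 206 223 235 235 235 234 234]
 [238 236 236 229 205 135  86  77 102 171 213 235 235 234 233]
 [238 236 236 200 103  70  70  69  68  70 139 234 235 234 234]
 [236 236 230 150  72  68  69  67  69  70  72 222 235 234 234]
 [237 236 198 113  71  68  69  67  68  69  69 196 235 234 234]
 [237 238 184  73  60  67  68  67  67  69  74 203 234 234 233]
 [238 239 224  92  50  63  66  67  69  66 109 218 235 235 234]
 [238 239 239 107  61  56  60  60  62  63 173 226 235 235 235]
 [238 240 239 201  96  63  60  59  62 111 219 235 236 235 235]
 [237 238 238 237 200 196 182 181 195 205 236 236 235 235 235]
 [238 237 237 237 237 237 229 229 236 237 237 237 235 235 235]
 [237 236 236 237 237 237 237 236 236 237 236 236 235 236 205]]
top round 75 1 43 292.7 216.9 [ 0.484  -0.1141  0.06  ] [ 0.4846 -0.1145  0.055 ]
top round 88 1 45 292.7 216.7 [ 0.4846 -0.1141  0.06  ] [ 0.4852 -0.1145
[... 1338 characters left out ...]
27 232]
 [233 230 212 172 127 102 101 103 100  92  98 139 201 228 232]]
side round 75 0 216 294.0 164.9 [ 0.4871 -0.1083  0.06  ] [ 0.4892 -0.1147  0.055 ]
side round 88 1 28 294.5 165.2 [ 0.4852 -0.1077  0.06  ] [ 0.4873 -0.114   0.055 ]
side tri 75 0 220 225.0 199.0 [0.6078 0.1168 0.06  ] [0.6107 0.112  0.055 ]
side tri 88 1 37 225.1 198.1 [0.6092 0.1132 0.06  ] [0.6121 0.1084 0.055 ]
side sq 75 1 13 248.3 156.5 [ 0.6347 -0.0918  0.06  ] [ 0.6377 -0.098   0.055 ]
side sq 88 1 27 248.1 155.9 [ 0.6364 -0.0942  0.06  ] [ 0.6394 -0.1004  0.055 ]
side obl 75 0 210 276.0 208.8 [0.4626 0.0963 0.06  ] [0.4645 0.0913 0.055 ]
side obl 88 1 49 276.1 209.9 [0.4606 0.1001 0.06  ] [0.4626 0.0952 0.055 ]
```

View pics/sidec.png

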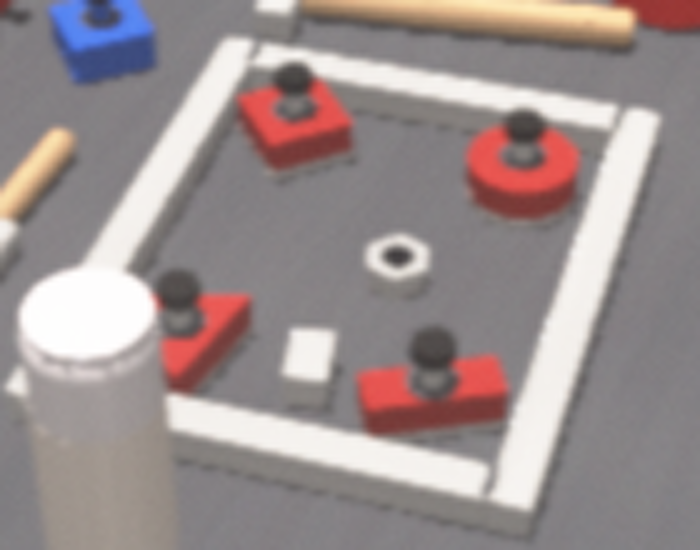

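Call:
{"op": "apply_moves", "data": {
  "delta_pos": [
    [0, 0, 0],
    [0, 0, 0],
    [0, 0, 0],
    [0, 0, 0],
    [0, 0, 0],
    [0, 0, 0],
    [0, 0, 0],
    [0, 0, 0]
  ],
  "twist": [-0.16, -0.16, -0.16, -0.16, -0.16, -0.16, -0.16, -0.154],
  "gripper": 0,
  "squeeze": 10
}}

```text
t: 1.3
tool_pos: [0.1755, -0.5737, 0.2143]
orientation: [-2.216, -2.227, -0.0]
force: [-0.0, 0.3, 0.7]
opening: 0.0174
gripper_force: 0.0
```

Run:
```python
from h import *
from scipy.spatial.transform import Rotation as Ro
s=robot.read_state(); print(s['tool_pos'],Ro.from_rotvec(s['orientation']).as_matrix().round(3),s['q'],s['opening'],s['force'],s['t'])
c=cam('top'); print('can',onz(c,274*.64,289*.64,.19))
```

```text
[ 0.17546719 -0.57369556  0.21432176] [[-0.005  1.    -0.   ]
 [ 1.     0.005  0.   ]
 [ 0.    -0.    -1.   ]] [-1.35941092e+00  1.30466534e-01  1.48833404e+00 -2.16371647e-05
  1.52301193e+00 -1.36458426e+00] 0.017433186329194047 [-0.0142258   0.31272945  0.68468428] 1.3
can [0.57381288 0.26643377 0.19      ]
```

Call:
{"op": "apply_moves", "data": {
  "delta_pos": [
    [3.8, 2.6, 0],
    [3.8, 2.6, 0],
    [3.8, 2.6, 0],
    [3.8, 2.6, 0],
    [3.8, 2.6, 0],
    [3.8, 2.6, 0],
    [3.8, 2.6, 0],
    [3.8, 2.6, 0]
  ],
  "twist": [0, 0, 0, 0, 0, 0, 0, 0]
}}

```text
t: 2.35
tool_pos: [0.3842, -0.2685, 0.2146]
orientation: [2.224, 2.218, 0.0]
force: [0.3, 0.6, 0.0]
opening: 0.0003
gripper_force: 0.0
```

Call:
{"op": "apply_moves", "data": {
  "delta_pos": [
    [3.8, 2.5, 0],
    [3.8, 2.5, 0],
    [3.8, 2.5, 2],
    [3.8, 2.5, 3],
    [0, 0, 3],
    [0, 0, 0],
    [0, 0, 0]
  ],
  "twist": [0, 0, 0, 0, 0, 0, 0]
}}

```text
t: 3.22
tool_pos: [0.4839, -0.1183, 0.1356]
orientation: [2.222, 2.219, 0.001]
force: [-1.0, 0.4, 0.7]
opening: 0.0002
gripper_force: 0.0
```

Run:
```python
from h import *
s=robot.read_state(); print(s['tool_pos'],s['orientation'],s['q'],s['opening'],s['force'],s['t'])
c=cam('wrist'); cv2.imwrite('pics/w1.png',c['frame'][:,:,::-1])
f=c['f'];print(f,c['cx'],c['cy'])
def pf(X):
    p=c['R']@np.array(X)+c['t'];r=np.hypot(p[0],p[1]);th=np.arctan2(r,p[2]);return (p[:2]/r*th*f+[c['cx'],c['cy']]).round(1)
print('round',pf([.485,-.114,.06]),'tri',pf([.609,.107,.06]),'sq',pf([.636,-.102,.06]),'tip',pf(s['tool_pos']-[0,0,.025]))
```

```text
[ 0.48385149 -0.11829916  0.13563006] [2.22248420e+00 2.21892916e+00 5.92918372e-04] [-3.42681959e-01 -9.70473653e-02  1.86381088e+00 -1.06466215e-04
  1.37372946e+00 -3.41060314e-01] 0.00020785415744037898 [-1.04032858  0.40399641  0.66750806] 3.225
297.3186396354542 256.1367461432572 199.13166591021346
round [258.9 201.6] tri [394.3 -30.5] sq [417.5 189.1] tip [257.9 228.6]
```

View pics/w1.png

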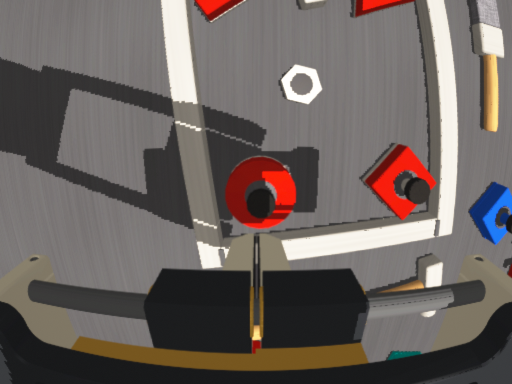

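The wrist view shows the round cap at (261,202) and the square cap at (417,190). Both are within about 2 px of the predicted positions, so the fix is good. Centring and descending to just above the round cap.

Call:
{"op": "apply_moves", "data": {
  "delta_pos": [
    [0.43, 0.15, 0],
    [0, 0, 1.5],
    [0, 0, 1.5],
    [0, 0, 1.4],
    [0, 0, 0],
    [0, 0, 0]
  ],
  "twist": [0, 0, 0, 0, 0, 0]
}}

```text
t: 4.03
tool_pos: [0.485, -0.1135, 0.0904]
orientation: [-2.221, -2.221, 0.0]
force: [0.5, -0.1, 0.7]
opening: 0.0006
gripper_force: 0.0
```

Call:
{"op": "apply_moves", "data": {
  "delta_pos": [
    [0, 0, 0.3],
    [0, 0, 0.3],
    [0, 0, 0.3],
    [0, 0, 0.3],
    [0, 0, 0.2],
    [0, 0, 0],
    [0, 0, 0]
  ],
  "twist": [0, 0, 0, 0, 0, 0, 0]
}}

```text
t: 4.9
tool_pos: [0.485, -0.1135, 0.0765]
orientation: [2.221, 2.221, 0.0]
force: [0.8, 0.2, -0.6]
opening: 0.0004
gripper_force: 0.0
```

Call:
{"op": "apply_moves", "data": {
  "delta_pos": [
    [0, 0, 0.2],
    [0, 0, 0.1],
    [0, 0, 0],
    [0, 0, 0]
  ],
  "twist": [0, 0, 0, 0]
}}

```text
t: 5.4
tool_pos: [0.485, -0.1134, 0.0734]
orientation: [-2.221, -2.221, -0.0]
force: [-0.3, -0.9, 0.5]
opening: 0.0007
gripper_force: 0.0
```

Run:
```python
from h import *
for i in range(3):
    c=cam('side'); s=robot.read_state(); print(s['tool_pos'],s['force'].round(2),s['t'])
f=c['frame'][:,:,::-1]
cv2.imwrite('pics/s2.png',cv2.resize(f[110:210,230:360],None,fx=5,fy=5,interpolation=cv2.INTER_CUBIC))
```

```text
[ 0.48504347 -0.11347842  0.07350431] [-1.16  0.18 -0.28] 5.45
[ 0.48505624 -0.11348832  0.07348744] [0.39 0.08 0.41] 5.5
[ 0.48503915 -0.11346167  0.07348929] [-0.6   0.23 -0.6 ] 5.55
```

View pics/s2.png

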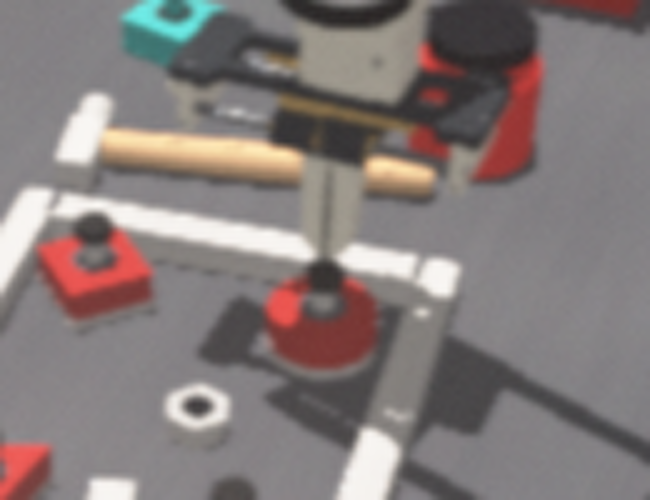

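The side view shows the fingertips just above the round cap (tips at crop (325,255), cap at (325,277)). The cap has not moved and the force is about 0, so the tips end higher than TCP minus 25 mm. Checking that.

Run:
```python
from h import *
print(robot.tips_ahead)
c=cam('side'); s=robot.read_state()
for d in (0,.005,.01,.015,.02,.025): print(d,proj(c,s['tool_pos']-[0,0,d]))
print('captop',proj(c,[.485,-.114,.06]))
p=c['frame'][150:175,290:302].max(2); print(p)
```

```text
0.025
0 (np.float64(295.42878406565984), np.float64(160.67063106385802))
0.005 (np.float64(295.3439305688854), np.float64(161.98345884204835))
0.01 (np.float64(295.25950747908087), np.float64(163.28962749306694))
0.015 (np.float64(295.17551152976586), np.float64(164.58918755491555))
0.02 (np.float64(295.0919394874302), np.float64(165.88218905549007))
0.025 (np.float64(295.0087881511192), np.float64(167.16868151900036))
captop (np.float64(295.2688316270626), np.float64(164.0980370334633))
[[149 157 159 155 139 122 135 155 158 158 156 149]
 [148 157 160 153 134 121 137 154 157 156 154 147]
 [148 157 160 153 134 119 136 154 158 155 153 145]
 [150 156 160 154 132 118 138 154 158 158 153 144]
 [151 159 158 152 130 122 142 156 159 159 152 143]
 [154 161 159 151 129 123 143 155 160 160 154 143]
 [166 163 159 152 129 122 143 156 159 157 150 141]
 [206 176 162 153 130 125 145 156 158 156 149 140]
 [230 201 171 153 131 131 151 158 160 166 178 173]
 [243 228 197 160 130 132 153 162 173 205 232 234]
 [244 240 218 167 130 132 155 180 207 232 244 245]
 [232 230 203 152 116 117 148 197 232 243 246 247]
 [172 161 128  98  79  79  99 151 215 238 243 246]
 [124  98  75  62  57  57  63  92 145 192 221 234]
 [117  89  64  56  57  57  57  65  94 135 162 177]
 [119  95  66  58  56  56  56  63  89 136 157 152]
 [120  98  68  58  57  57  56  63 105 162 187 176]
 [136 117  79  60  60  59  62  71  98 136 158 177]
 [142 120  93  85  83  79  78  84 100 115 127 142]
 [160 128 118 118 120 116 105  91  95 110 120 121]
 [141 106 113 128 129 128 112  93  86 103 117 121]
 [126  91 101 117 124 121 105  86  86 103 116 119]
 [125  90  87  96 101  97  88  83  91 108 119 121]
 [128 100  92  88  90  89  89  96 107 115 120 121]
 [124 116 112 108 107 105 110 113 115 119 122 120]]
```

Call:
{"op": "apply_moves", "data": {
  "delta_pos": [
    [0, 0, 0.2],
    [0, 0, 0.2],
    [0, 0, 0],
    [0, 0, 0]
  ],
  "twist": [0, 0, 0, 0]
}}

```text
t: 6.1
tool_pos: [0.485, -0.1134, 0.0694]
orientation: [-2.221, -2.221, 0.0]
force: [-0.9, -0.0, 0.0]
opening: 0.0007
gripper_force: 0.0
```

```bash
cat > m.py <<'E'
from h import *
F=[]
for i in range(4):
    c=cam('side'); F.append(robot.read_state()['force'])
s=robot.read_state(); print(s['tool_pos'],np.mean(F,0).round(2),s['wrist_torque'].round(3),s['t'])
print(c['frame'][158:174,290:301].max(2))
w=cam('wrist'); np.save('w.npy',w['frame'])
f=w['f']
def pf(X):
    p=w['R']@np.array(X)+w['t'];r=np.hypot(p[0],p[1]);th=np.arctan2(r,p[2]);return (p[:2]/r*th*f+[w['cx'],w['cy']]).round(1)
print([pf(s['tool_pos']-[0,0,d]) for d in (0,.01,.025,.035)], 'cap',pf([.485,-.114,.06]),pf([.485,-.114,.05]))
cv2.imwrite('pics/w2.png',cv2.resize(w['frame'][140:290,160:360,::-1],None,fx=4,fy=4,interpolation=cv2.INTER_CUBIC))
E
python3 m.py
```

```text
[ 0.48504516 -0.11347359  0.06949642] [ 0.19 -0.11 -0.37] [-0.041 -0.038 -0.024] 6.3
[[219 179 161 151 131 132 151 159 159 161 170]
 [233 202 170 153 131 135 152 158 160 177 213]
 [240 227 192 154 127 132 153 160 173 205 233]
 [231 226 190 147 119 130 147 161 198 231 243]
 [172 161 129 101  97 114 124 141 198 234 243]
 [123 101  77  65  68  79  82  95 144 191 221]
 [116  89  63  58  56  60  59  64  92 134 163]
 [119  96  66  56  57  55  58  60  90 137 158]
 [119  97  67  56  54  56  57  63 105 161 186]
 [135 116  80  62  61  58  61  68  99 135 159]
 [140 114  90  84  83  79  79  84 100 116 128]
 [159 115 106 117 121 117 106  91  95 110 120]
 [142 102 108 125 131 127 110  90  88 104 117]
 [127  89  98 117 124 119 105  85  85 104 116]
 [125  88  86  93 101  98  88  83  90 109 118]
 [129 100  93  91  90  90  88  92 105 116 120]]
[array([258.1, 243.8]), array([258.1, 237.3]), array([258. , 228.7]), array([257.9, 223.5])] cap [258.  238.3] [257.9 232.4]
```

View pics/w2.png

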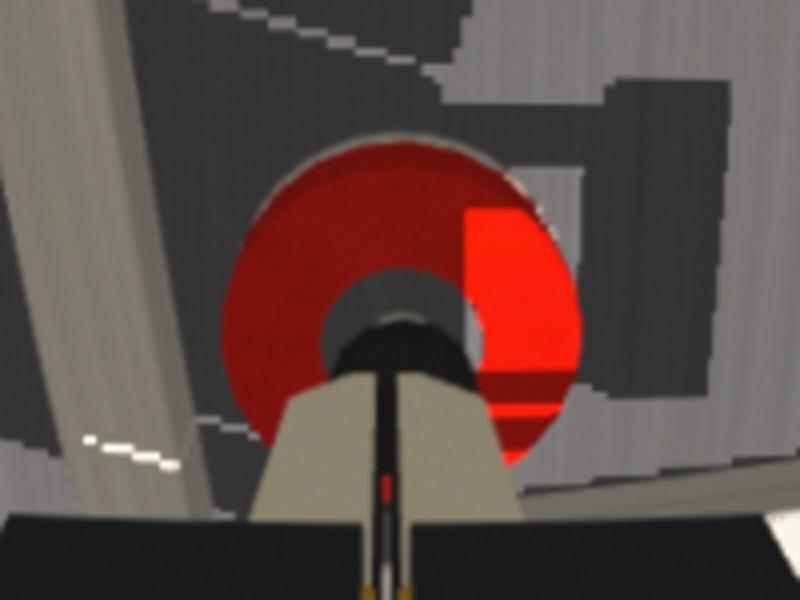

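The wrist crop shows the tip end at row 373, over the near half of the cap. The cap arc is still at unpressed height. With the gripper closed the tips sit only about 10 mm ahead of the TCP, so I'll continue down in small steps and watch the force.

Call:
{"op": "apply_moves", "data": {
  "delta_pos": [
    [0, 0, 0.2],
    [0, 0, 0.2],
    [0, 0, 0],
    [0, 0, 0]
  ],
  "twist": [0, 0, 0, 0]
}}

```text
t: 6.85
tool_pos: [0.485, -0.1134, 0.0654]
orientation: [-2.221, -2.221, 0.0]
force: [-1.0, -0.4, 0.0]
opening: 0.0005
gripper_force: 0.0
```

```bash
python3 m.py
```

```text
[ 0.48507774 -0.11348727  0.06551619] [0.22 0.06 0.11] [-0.001 -0.057  0.009] 7.05
[[218 175 159 152 130 132 150 156 157 156 154]
 [223 179 162 150 129 133 153 157 157 161 179]
 [229 197 168 150 127 133 151 158 160 174 211]
 [224 201 169 150 130 132 152 161 172 202 232]
 [167 149 138 137 125 132 147 156 179 221 238]
 [123 103  95 100 102 117 122 113 136 183 221]
 [117  91  69  67  71  79  81  75  93 133 162]
 [119  94  65  56  57  57  59  61  89 137 156]
 [120  96  66  57  57  56  56  63 106 163 187]
 [139 116  79  60  60  58  60  69  98 136 159]
 [151 116  90  83  82  79  79  84  99 115 126]
 [163 116 107 114 120 115 106  93  95 110 119]
 [141 102 108 123 130 128 111  90  86 104 116]
 [123  91  99 117 125 121 103  87  83 104 116]
 [113  87  85  95 101  97  88  83  90 108 116]
 [125 100  91  92  91  89  87  95 105 115 119]]
[array([258.2, 243.8]), array([258.1, 237.3]), array([258. , 228.7]), array([257.9, 223.5])] cap [258.  240.9] [258.  234.7]
```

Call:
{"op": "apply_moves", "data": {
  "delta_pos": [
    [0, 0, 0.2],
    [0, 0, 0.2],
    [0, 0, 0],
    [0, 0, 0]
  ],
  "twist": [0, 0, 0, 0]
}}

```text
t: 7.6
tool_pos: [0.485, -0.1135, 0.0614]
orientation: [-2.221, -2.221, 0.0]
force: [1.1, -0.3, -0.6]
opening: 0.0004
gripper_force: 0.0
```

```bash
python3 m.py
```

```text
[ 0.4850768  -0.11348127  0.06152057] [-0.19 -0.4   0.23] [-0.085 -0.13   0.001] 7.8
[[214 173 160 150 130 131 151 157 159 157 157]
 [220 174 159 151 131 133 153 157 157 158 172]
 [219 178 160 149 129 133 151 159 159 161 192]
 [203 175 160 150 129 133 153 159 160 176 219]
 [157 150 150 146 128 133 152 157 162 187 227]
 [126 117 128 130 119 131 148 146 146 172 214]
 [117  96  92  98 101 116 121 107 103 134 161]
 [118  95  71  69  69  78  78  71  92 137 157]
 [120  97  67  57  58  59  59  66 105 162 184]
 [138 116  78  61  59  58  58  68 100 135 147]
 [146 110  88  84  83  82  78  83  99 115 123]
 [155 106 101 117 118 117 106  89  94 109 118]
 [137  96 107 125 129 127 112  91  87 103 116]
 [117  84 100 115 125 121 105  85  86 103 119]
 [107  84  87  93 101  98  88  83  90 106 117]
 [113  97  92  88  88  89  88  95 107 116 118]]
[array([258.2, 243.8]), array([258.1, 237.3]), array([258. , 228.7]), array([257.9, 223.5])] cap [258.1 243.5] [258.  237.1]
```

Call:
{"op": "apply_moves", "data": {
  "delta_pos": [
    [0, 0, 0.2],
    [0, 0, 0.2],
    [0, 0, 0],
    [0, 0, 0]
  ],
  "twist": [0, 0, 0, 0]
}}

```text
t: 8.35
tool_pos: [0.485, -0.1135, 0.0574]
orientation: [-2.221, -2.221, 0.0]
force: [0.1, 0.3, -0.1]
opening: 0.0003
gripper_force: 0.0
```

```bash
python3 m.py
```

```text
[ 0.48504941 -0.11348441  0.05750984] [ 0.42  0.31 -0.06] [-0.023 -0.085  0.032] 8.55
[[199 167 159 151 131 132 149 157 158 158 154]
 [203 169 158 150 129 131 152 157 157 158 165]
 [199 167 157 150 128 132 152 159 159 158 182]
 [182 165 158 149 129 132 152 158 158 166 201]
 [153 156 156 148 127 134 153 158 158 173 217]
 [132 137 149 141 124 134 154 157 157 172 208]
 [121 115 124 129 117 132 146 145 139 145 164]
 [120 103  92  98  98 118 122 108 109 142 158]
 [119  98  73  67  71  84  85  76 106 163 183]
 [135 116  79  61  59  63  64  71  99 135 148]
 [137 111  88  83  83  79  80  82  99 116 122]
 [150 107 101 116 119 117 104  92  94 108 119]
 [135  94 107 125 130 125 111  90  86 103 116]
 [118  87  98 117 124 120 104  87  84 101 116]
 [104  85  85  94 101  97  88  82  90 106 118]
 [109 100  91  89  88  87  88  93 107 115 118]]
[array([258.2, 243.8]), array([258.1, 237.3]), array([258. , 228.7]), array([257.9, 223.5])] cap [258.1 246.2] [258.  239.6]
```

Run:
```python
from h import *
s=robot.read_state(); P=s['tool_pos']
w=cam('wrist'); c=cam('side'); f=w['f']
def pf(X):
    p=w['R']@np.array(X)+w['t'];r=np.hypot(p[0],p[1]);th=np.arctan2(r,p[2]);return (p[:2]/r*th*f+[w['cx'],w['cy']]).round(1)
print('wristcam',-w['R'].T@w['t']-P)
for wy in (0,.0075,.015):
  print(wy,[(d,pf(P+[0,wy,-d])[1],round(proj(c,P+[0,wy,-d])[1],1)) for d in (-.02,-.01,0,.01,.02,.025)])
g=w['frame'][222:250,252:264].max(2); print(g)
cr=c['frame'][90:210,230:390,::-1]
cv2.imwrite('pics/s3.png',cv2.resize(cr,None,fx=5,fy=5,interpolation=cv2.INTER_CUBIC))
```

```text
wristcam [-0.00106878  0.08142588  0.17055208]
0 [(-0.02, np.float64(258.8), np.float64(159.6)), (-0.01, np.float64(250.9), np.float64(162.2)), (0, np.float64(243.8), np.float64(164.8)), (0.01, np.float64(237.3), np.float64(167.4)), (0.02, np.float64(231.4), np.float64(170.0)), (0.025, np.float64(228.7), np.float64(171.2))]
0.0075 [(-0.02, np.float64(247.1), np.float64(160.9)), (-0.01, np.float64(239.7), np.float64(163.6)), (0, np.float64(233.0), np.float64(166.2)), (0.01, np.float64(226.9), np.float64(168.8)), (0.02, np.float64(221.4), np.float64(171.3)), (0.025, np.float64(218.8), np.float64(172.6))]
0.015 [(-0.02, np.float64(234.9), np.float64(162.3)), (-0.01, np.float64(228.0), np.float64(164.9)), (0, np.float64(221.8), np.float64(167.5)), (0.01, np.float64(216.2), np.float64(170.1)), (0.02, np.float64(211.1), np.float64(172.7)), (0.025, np.float64(208.7), np.float64(174.0))]
[[ 55  55  55  54  54  54  54  56  56  55  55  55]
 [ 54  55  55  55  56  57  62  68  68  66  63  60]
 [ 54  55  56  62  71  78  87  92  92  89  86  81]
 [ 55  59  70  80  92 100 104 101  96  95  97  99]
 [ 
[... 521 characters left out ...]
 25  24  25  37  91 136 140 140 140]
 [137 110  40  24  24  24  33  89 135 139 139 139]
 [136 110  40  24  23  23  33  87 135 139 139 139]
 [137 110  40  23  24  23  33  88 135 140 139 140]
 [137 109  40  23  25  24  34  88 134 140 140 140]
 [137 110  39  24  24  25  33  88 135 140 140 141]
 [137 110  40  24  24  23  34  88 135 139 139 140]
 [137 110  39  23  24  24  33  88 135 139 140 140]
 [137 109  40  23  24  23  33  88 135 140 139 139]
 [137 109  40  24  24  23  33  88 133 139 140 140]
 [136 107  39  23  25  25  33  86 133 139 140 140]
 [130  94  36  23  24  25  31  77 123 139 140 140]
 [128  89  34  24  24  23  30  72 119 139 139 140]
 [127  89  34  24  24  24  30  72 119 138 139 139]]
```

View pics/s3.png

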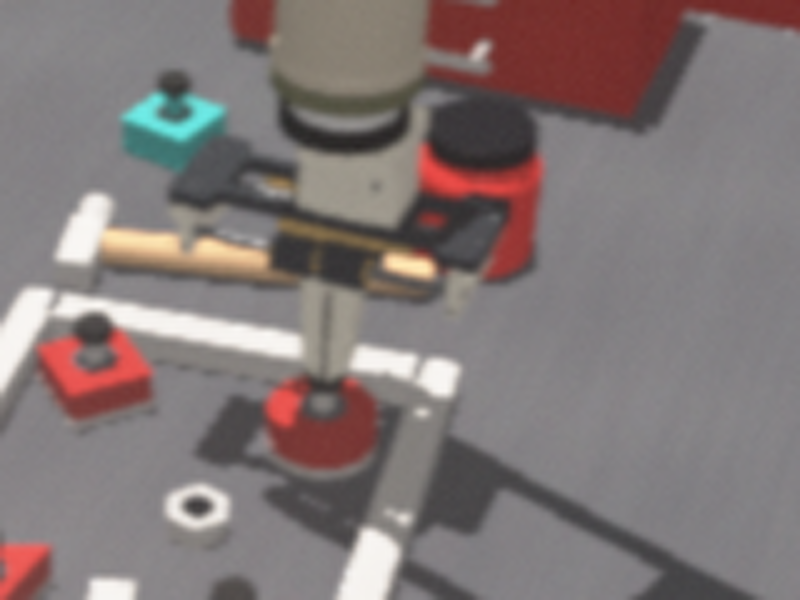

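Triangulating the tip edge (wrist row 233, side row 165) puts the closed fingertips about level with the TCP, so they are only now reaching the cap. Continuing in small steps.

Call:
{"op": "apply_moves", "data": {
  "delta_pos": [
    [0, 0, 0.2],
    [0, 0, 0.2],
    [0, 0, 0],
    [0, 0, 0]
  ],
  "twist": [0, 0, 0, 0]
}}

```text
t: 9.2
tool_pos: [0.4852, -0.1135, 0.0536]
orientation: [2.221, 2.221, 0.0]
force: [0.9, 0.7, 1.8]
opening: 0.0005
gripper_force: 1.0
```

```bash
python3 m.py
```

```text
[ 0.48516374 -0.1135213   0.0535702 ] [ 0.44 -0.27  1.91] [-0.096 -0.27  -0.027] 9.4
[[203 168 160 152 129 133 153 157 157 156 155]
 [206 170 159 150 130 132 153 158 157 158 166]
 [202 170 159 151 129 133 152 160 158 161 179]
 [186 165 158 148 128 135 153 159 157 162 190]
 [159 159 156 143 123 133 154 158 158 167 205]
 [145 154 154 139 120 133 153 159 161 168 203]
 [134 143 150 138 120 133 153 158 155 155 163]
 [125 124 130 129 117 131 149 147 144 156 160]
 [107  91  91  99 105 119 125 110 123 167 185]
 [106  81  65  69  75  85  83  78 100 135 150]
 [126  92  73  70  66  65  67  74  96 115 122]
 [151  98  91  95  93  90  82  78  91 108 117]
 [135  95 103 117 122 118 104  86  87 104 117]
 [118  87  98 115 122 121 105  84  83 104 117]
 [104  84  86  92 102  99  88  84  90 108 118]
 [111  99  91  89  91  88  87  95 106 116 117]]
[array([258.1, 243.8]), array([258.1, 237.3]), array([257.9, 228.7]), array([257.9, 223.5])] cap [257.9 249. ] [257.8 242.1]
```

Call:
{"op": "apply_moves", "data": {
  "delta_pos": [
    [0, 0, 0.2],
    [0, 0, 0.2],
    [0, 0, 0],
    [0, 0, 0]
  ],
  "twist": [0, 0, 0, 0]
}}

```text
t: 9.95
tool_pos: [0.4851, -0.1135, 0.0494]
orientation: [2.221, 2.221, 0.0]
force: [2.1, -0.6, 2.5]
opening: 0.0008
gripper_force: 1.0
```

```bash
python3 m.py
```

```text
[ 0.48505005 -0.11346785  0.04947462] [1.52 0.1  2.  ] [-0.146 -0.371  0.015] 10.15
[[204 168 159 151 131 133 149 158 159 158 155]
 [206 171 159 150 130 133 150 157 158 157 162]
 [203 169 158 149 128 133 151 158 159 157 173]
 [186 164 159 150 128 133 152 159 157 159 182]
 [160 159 157 148 129 134 153 158 158 160 187]
 [148 157 156 144 125 134 155 159 157 159 186]
 [151 159 155 140 120 132 154 159 160 158 161]
 [151 157 152 137 121 134 152 158 161 169 162]
 [119 120 129 127 119 135 148 148 155 180 186]
 [101  86  89  94 103 120 124 110 112 136 148]
 [119  81  66  67  72  85  85  76  88 110 120]
 [146  91  70  68  66  67  67  70  87 108 116]
 [136  91  88  96  92  90  82  77  84 102 118]
 [117  86  95 108 113 111  96  83  84 104 118]
 [106  85  85  94  99  98  88  82  90 107 117]
 [112  98  91  90  89  88  89  95 107 116 118]]
[array([258.2, 243.8]), array([258.1, 237.3]), array([258. , 228.7]), array([258. , 223.5])] cap [258.2 252.1] [258.1 244.9]
```

Call:
{"op": "apply_moves", "data": {
  "delta_pos": [
    [0, 0, 0.2],
    [0, 0, 0.2],
    [0, 0, 0],
    [0, 0, 0]
  ],
  "twist": [0, 0, 0, 0]
}}

```text
t: 10.7
tool_pos: [0.4849, -0.1134, 0.0453]
orientation: [-2.221, -2.221, 0.0]
force: [1.6, -0.6, 2.2]
opening: 0.0007
gripper_force: 1.0
```

```bash
python3 m.py | head -1
```

```text
[ 0.48493101 -0.11344701  0.04540149] [ 1.05 -0.01  2.05] [-0.144 -0.279 -0.009] 10.9
```

Call:
{"op": "apply_moves", "data": {
  "delta_pos": [
    [0, 0, 0.2],
    [0, 0, 0.1],
    [0, 0, 0],
    [0, 0, 0]
  ],
  "twist": [0, 0, 0, 0]
}}

```text
t: 11.45
tool_pos: [0.485, -0.1135, 0.0427]
orientation: [-2.221, -2.221, 0.0]
force: [-0.6, 0.5, 6.5]
opening: 0.0004
gripper_force: 3.3
```

```bash
python3 m.py | head -1
```

```text
[ 0.48501927 -0.11348022  0.04273081] [-1.16  0.34  6.39] [-0.012  0.136 -0.035] 11.65
```

The force rises to 6.4 N, so the round button is at its stop. Lifting, and moving to the triangle.

Call:
{"op": "apply_moves", "data": {
  "delta_pos": [
    [0, 0, -0.5],
    [0, 0, -0.5],
    [0, 0, -1],
    [0, 0, -1.5],
    [0, 0, -1.5],
    [0, 0, 0]
  ],
  "twist": [0, 0, 0, 0, 0, 0]
}}

```text
t: 12.45
tool_pos: [0.4865, -0.114, 0.0947]
orientation: [2.219, 2.219, 0.003]
force: [0.2, -0.0, -1.0]
opening: 0.0004
gripper_force: 0.0
```

Call:
{"op": "apply_moves", "data": {
  "delta_pos": [
    [2.75, 1.55, 0],
    [2.75, 1.55, 0],
    [2.75, 1.55, 0],
    [2.75, 1.55, 0],
    [2.75, 1.55, 0],
    [2.75, 1.55, 0],
    [2.75, 1.55, 0],
    [2.75, 1.55, 0]
  ],
  "twist": [0, 0, 0, 0, 0, 0, 0, 0]
}}

```text
t: 13.45
tool_pos: [0.6091, 0.1075, 0.0919]
orientation: [-2.221, -2.221, 0.001]
force: [-0.4, -0.3, 0.2]
opening: 0.0003
gripper_force: 0.0
```

Call:
{"op": "apply_moves", "data": {
  "delta_pos": [
    [0, 0, 0],
    [0, 0, 0],
    [0, 0, 0]
  ],
  "twist": [0, 0, 0]
}}

```text
t: 13.82
tool_pos: [0.6085, 0.1056, 0.0922]
orientation: [-2.222, -2.22, 0.001]
force: [-0.1, -0.4, 0.1]
opening: 0.0006
gripper_force: 0.0
```

Run:
```python
from h import *
w=cam('wrist');f=w['f']; c=cam('side')
s=robot.read_state(); print(s['tool_pos'],s['orientation'],s['force'],s['t'])
def pf(X):
    p=w['R']@np.array(X)+w['t'];r=np.hypot(p[0],p[1]);th=np.arctan2(r,p[2]);return (p[:2]/r*th*f+[w['cx'],w['cy']]).round(1)
for k,X in dict(round=[.485,-.114,.05],tri=[.609,.107,.06],sq=[.636,-.102,.06]).items(): print(k,pf(X))
cv2.imwrite('pics/w4.png',w['frame'][:,:,::-1])
```

```text
[0.60873877 0.1057032  0.09245185] [-2.22258797e+00 -2.22023300e+00  2.54574263e-04] [-0.64867936  0.16067226  0.63967325] 13.925
round [154.2 388.2]
tri [258.6 223.1]
sq [282.4 396. ]
```

View pics/w4.png

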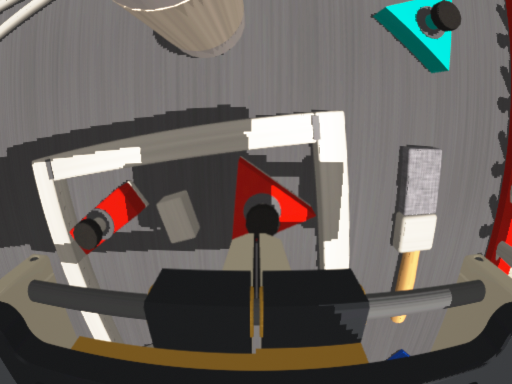

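The wrist view shows the triangle's cap at about (262,219), against the predicted (258.6,223), so about 2 mm off in x and y. Correcting part of that and pressing.

Call:
{"op": "apply_moves", "data": {
  "delta_pos": [
    [0.2, 0.1, 0.5],
    [0, 0, 1],
    [0, 0, 1],
    [0, 0, 0.5],
    [0, 0, 0.2],
    [0, 0, 0.2],
    [0, 0, 0.2],
    [0, 0, 0.2]
  ],
  "twist": [0, 0, 0, 0, 0, 0, 0, 0]
}}

```text
t: 14.92
tool_pos: [0.6103, 0.1086, 0.0548]
orientation: [2.221, 2.221, 0.001]
force: [-0.7, -0.5, 3.3]
opening: 0.0007
gripper_force: 1.3
```

Call:
{"op": "apply_moves", "data": {
  "delta_pos": [
    [0, 0, 0.2],
    [0, 0, 0.2],
    [0, 0, 0.2],
    [0, 0, 0.2],
    [0, 0, 0.1],
    [0, 0, 0],
    [0, 0, 0]
  ],
  "twist": [0, 0, 0, 0, 0, 0, 0]
}}

```text
t: 15.8
tool_pos: [0.6102, 0.1086, 0.0455]
orientation: [2.221, 2.221, 0.001]
force: [2.4, -0.1, 1.6]
opening: 0.0006
gripper_force: 1.1
```

```bash
python3 m.py | head -1
```

```text
[0.61011937 0.1085438  0.04551978] [1.2  0.73 1.28] [-0.013 -0.343 -0.008] 16.0
```

Call:
{"op": "apply_moves", "data": {
  "delta_pos": [
    [0, 0, 0.2],
    [0, 0, 0.1],
    [0, 0, 0],
    [0, 0, 0]
  ],
  "twist": [0, 0, 0, 0]
}}

```text
t: 16.55
tool_pos: [0.6102, 0.1086, 0.0429]
orientation: [2.221, 2.221, 0.0]
force: [-0.5, 0.2, 5.3]
opening: 0.0006
gripper_force: 3.1
```

```bash
python3 m.py | head -1
```

```text
[0.61016423 0.10855922 0.04287343] [-0.08  0.25  6.05] [ 0.016 -0.076  0.009] 16.75
```

The triangle button is at its stop at 6 N. On to the square.

Call:
{"op": "apply_moves", "data": {
  "delta_pos": [
    [0, 0, -0.5],
    [0, 0, -0.5],
    [0, 0, -1],
    [0, 0, -1.5],
    [0, 0, -1.5],
    [0, 0, 0]
  ],
  "twist": [0, 0, 0, 0, 0, 0]
}}

```text
t: 17.55
tool_pos: [0.6116, 0.1087, 0.095]
orientation: [2.22, 2.22, 0.005]
force: [-0.5, -0.1, 0.2]
opening: 0.0006
gripper_force: 0.0
```

Call:
{"op": "apply_moves", "data": {
  "delta_pos": [
    [-2.6, 0.35, 0],
    [-2.6, 0.35, 0],
    [-2.6, 0.35, 0],
    [-2.6, 0.35, 0],
    [-2.6, 0.35, 0],
    [-2.6, 0.35, 0],
    [-2.6, 0.35, 0],
    [-2.7, 0.25, 0]
  ],
  "twist": [0, 0, 0, 0, 0, 0, 0, 0]
}}

```text
t: 18.55
tool_pos: [0.6368, -0.1012, 0.092]
orientation: [-2.221, -2.221, 0.0]
force: [0.2, -1.1, 0.3]
opening: 0.0007
gripper_force: 0.0
```

Call:
{"op": "apply_moves", "data": {
  "delta_pos": [
    [0, 0, 0],
    [0, 0, 0],
    [0, 0, 0]
  ],
  "twist": [0, 0, 0]
}}

```text
t: 18.92
tool_pos: [0.6369, -0.0994, 0.0923]
orientation: [-2.22, -2.222, -0.0]
force: [-0.2, 0.1, -0.1]
opening: 0.0005
gripper_force: 0.0
```

Run:
```python
from h import *
w=cam('wrist');f=w['f']
s=robot.read_state(); print(s['tool_pos'],s['orientation'],s['force'],s['t'])
def pf(X):
    p=w['R']@np.array(X)+w['t'];r=np.hypot(p[0],p[1]);th=np.arctan2(r,p[2]);return (p[:2]/r*th*f+[w['cx'],w['cy']]).round(1)
for k,X in dict(round=[.485,-.114,.05],tri=[.609,.107,.05],sq=[.636,-.102,.06]).items(): print(k,pf(X))
cv2.imwrite('pics/w5.png',w['frame'][:,:,::-1])
```

```text
[ 0.63694226 -0.09942485  0.09235141] [-2.22001135e+00 -2.22245739e+00 -1.13430423e-04] [-0.51992296 -0.43472961 -1.00408872] 18.975
round [ 85.5 232.9]
tri [220.7 -45.4]
sq [256.8 228.2]
```

View pics/w5.png

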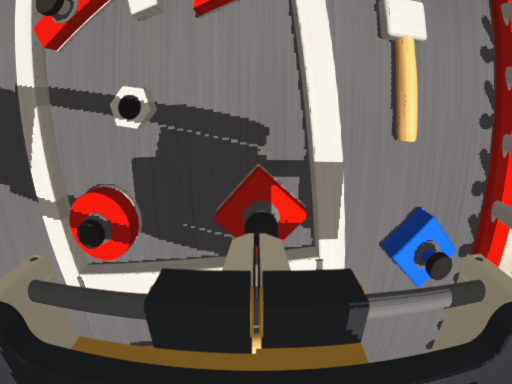

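The wrist view shows the square's cap at about (261,227), almost under the tips. The round cap at (91,233) sits clearly lower now, so it is pressed in. Pressing the square with a small correction.

Call:
{"op": "apply_moves", "data": {
  "delta_pos": [
    [-0.2, 0.1, 0.5],
    [0, 0, 1],
    [0, 0, 1],
    [0, 0, 0.5],
    [0, 0, 0.2],
    [0, 0, 0.2],
    [0, 0, 0.2],
    [0, 0, 0.2]
  ],
  "twist": [0, 0, 0, 0, 0, 0, 0, 0]
}}

```text
t: 19.98
tool_pos: [0.6383, -0.1025, 0.0548]
orientation: [2.221, 2.221, 0.001]
force: [-1.0, -0.4, 3.1]
opening: 0.0003
gripper_force: 1.3
```

Call:
{"op": "apply_moves", "data": {
  "delta_pos": [
    [0, 0, 0.2],
    [0, 0, 0.2],
    [0, 0, 0.2],
    [0, 0, 0.2],
    [0, 0, 0.1],
    [0, 0, 0],
    [0, 0, 0]
  ],
  "twist": [0, 0, 0, 0, 0, 0, 0]
}}

```text
t: 20.85
tool_pos: [0.6382, -0.1025, 0.0456]
orientation: [2.221, 2.221, 0.0]
force: [1.5, -0.9, 2.8]
opening: 0.0006
gripper_force: 1.1
```

Call:
{"op": "apply_moves", "data": {
  "delta_pos": [
    [0, 0, 0.2],
    [0, 0, 0.1],
    [0, 0, 0],
    [0, 0, 0]
  ],
  "twist": [0, 0, 0, 0]
}}

```text
t: 21.35
tool_pos: [0.6382, -0.1026, 0.043]
orientation: [2.221, 2.221, 0.0]
force: [-0.1, 0.4, 6.2]
opening: 0.0005
gripper_force: 3.1
```

```bash
python3 m.py | head -1
```

```text
[ 0.63826333 -0.10249647  0.04297816] [-0.62 -0.45  5.8 ] [-0.049 -0.043 -0.03 ] 21.55
```

The square button is at its stop too. Lifting clear and checking cap heights and positions with the side camera before handing in.

Call:
{"op": "apply_moves", "data": {
  "delta_pos": [
    [0, 0, -0.5],
    [0, 0, -0.5],
    [0, 0, -1],
    [0, 0, -2],
    [0, 0, -3],
    [0, 0, -4],
    [0, 0, -3],
    [0, 0, 0]
  ],
  "twist": [0, 0, 0, 0, 0, 0, 0, 0]
}}

```text
t: 22.6
tool_pos: [0.6403, -0.103, 0.1877]
orientation: [2.217, 2.217, 0.006]
force: [1.1, 0.3, 0.0]
opening: 0.0005
gripper_force: 0.0
```

Call:
{"op": "apply_moves", "data": {
  "delta_pos": [
    [0, 0, 0],
    [0, 0, 0],
    [0, 0, 0],
    [0, 0, 0]
  ],
  "twist": [0, 0, 0, 0]
}}

```text
t: 23.1
tool_pos: [0.6376, -0.1024, 0.1817]
orientation: [-2.221, -2.221, 0.001]
force: [1.0, -0.1, 0.1]
opening: 0.0003
gripper_force: 0.0
```

Run:
```python
from h import *
c=cam('side'); s=robot.read_state(); print(s['tool_pos'],s['t'])
old=cv2.imread('pics/sidec.png'); cr=cv2.resize(c['frame'][140:250,190:330,::-1],None,fx=5,fy=5,interpolation=cv2.INTER_CUBIC)
cv2.imwrite('pics/s5.png',cr)
```

```text
[ 0.63772846 -0.10242835  0.18183668] 23.15
```

View pics/s5.png

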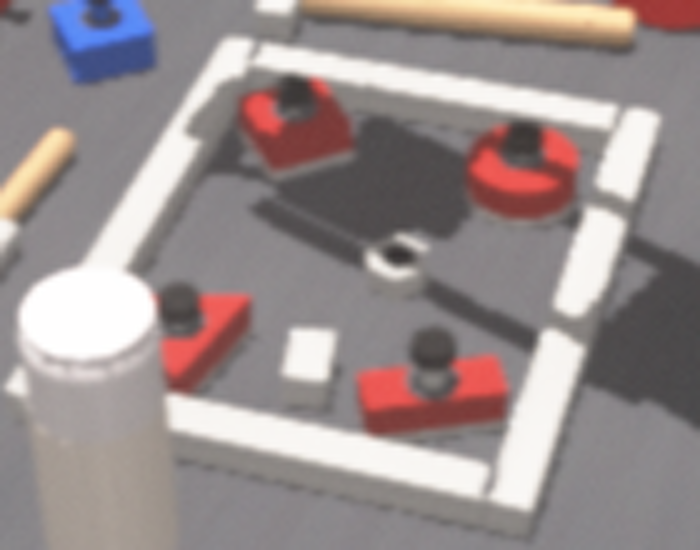

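The round (525,140), triangle (180,300) and square (295,97) caps are all lower than before. The oblong cap (433,348) is still up, and nothing has shifted.

```bash
python3 -c "
from plant import robot
print(robot.close_job())"
```

```text
the job is handed in; nothing more can be done
None
```

I pressed the round, triangular and square magnets' buttons in, in that order, each down to its stop at about 6 N. The last side view shows the oblong's button still up and nothing visibly shifted, and the job is handed in; no verdict came back.

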